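# Ready the resin syringe over the empty dish

### The job

Draw the syringe out of its stand and lean it over to a slant of about 45 degrees, nozzle downward, so that its first drops can be purged into the one of the two steel dishes that is empty, not the one with the sherd. Finish while holding it still like that, the nozzle about 5 cm above the middle of the empty dish and nothing but the gripper carrying it. Leave the dishes, the sherd and the other things on the table where they are.

Things in the scene. Friction and masses are not known exactly. Their poses are not given: they have to be found in the camera images.
- syringe: White 5 ml syringe, 109 mm long, 11 to 18 g, at the start standing nozzle down in the stand. Its own y axis runs from nozzle to plunger (up at the start): nozzle tip y -54 mm, finger flange 17 to 20, plunger end 54. The long axis lies at x = 0, z = 8 mm of its frame. The flange is 26 mm along x, 16 mm along z. The thin plunger above the flange cannot be gripped.
- nozzle (a point): Tip of the syringe's nozzle, on its axis (7 mm above the table at the start, inside the stand).
- barrel (a point): Point on the syringe's axis in the barrel, 57 mm from the nozzle tip, 14 mm below the flange, about 64 mm above the table at the start: a good place to grip. For contact the barrel is a 16 mm square bar with faces square to the syringe's x and z; close the fingers along its z, where the flange does not overhang.
- stand: Grey plastic stand, fixed to the table: a block 50 x 94 mm on a foot 66 x 110 mm, top 34 mm above the table; long side along its own y. Origin: centre of its underside. The syringe stands in the square pocket at y = -22 mm; the two narrow bores are empty.
- pocket (a point): Centre of the mouth of the stand's pocket, at the top of the stand. The pocket is 18 mm square, 27 mm deep, floor 7 mm above the table; draw the syringe straight up at least 30 mm to clear it.
- dish_a: One of two like shallow round steel dishes, 86 mm across, 16 mm high, walls and floor 3 mm, loose. Origin: centre of its underside, on the table. Either this one or dish_b holds the sherd; the other is empty.
- dish_b: The other steel dish, same size and origin.
- sherd: Three-cornered porcelain sherd, 48 x 30 x 10 mm, lying in one of the dishes within about 6 mm of its middle. Origin: centre of its underside.
- eraser: Eraser 21 x 45 x 12 mm lying near the front of the table; leave alone. Origin: centre of its underside.
- loupe: Closed black folding loupe, 34 x 45 x 12 mm, behind the dishes; leave alone. Origin: centre of its underside.
- gel_pot: White pot with a screw cap, 48 mm across, 52 mm high, behind; leave alone. Origin: centre of its underside.
- amber_bottle: Amber bottle, 38 mm across, 78 mm high, behind the stand; leave alone. Origin: centre of its underside.
Not all that is in view belongs to the job. Of the things like the syringe, leave any that is green or red; of the rest the smaller one is meant.

How it is judged:
By the outcome, as a careful person would: the job done as asked, in the order asked, and still so for the second after the job is handed in, while the arm keeps its last pose, push and grip.
It also fails if it takes over 32 s, if anything falls off the work surface, if the arm or the gripper's body presses on something with over 40 N, if the wrist force passes 120 N, or if a joint passes its speed limit or range.

### The arm

A 6-joint arm with a two-finger parallel gripper is mounted at the origin on a cart in front of the work surface, level with it; the furniture and walls round the work are solid. World frame = base frame: x ahead of the robot, y to its left, z up, the work surface at z = 0. Lengths are in m, angles in rad, forces in N, time in s.
With the tool pointing down it reaches from about 0.225 to 0.875 m from the base axis. Payload 3.4 kg.
Tool frame: the origin (TCP) lies on the centre line of the jaws, within the pads' length; the fingertips stand 11 mm ahead of it and the grasp point (between the pads) lies 8 mm behind it; z points along the fingers, y is the line along which they close (so a half turn about z gives the same grasp; the last joint's range is limited). The gripper opens to 85 mm and grips with 20 to 120 N. Pads are 22 mm wide; open, the fingers measure 114 mm over their backs; the gripper's body (76 mm by 85 mm) begins 54 mm behind the grasp point. The pads swing forward as they close: fully open they stand 13 mm farther back than shut.
Start: joints at [-1.462, 0.276, 1.505, -0, 1.361, -0.121], TCP at [0.131, -0.56, 0.242] pointing down, gripper open.
Joint ranges: [-2.89, 2.89], [-0.75, 2.08], [0.22, 2.7], [-1.18, 4.32], [0.11, 2.71], [-2.7, 2.7]. Speed limits (rad/s): [2.57, 2.57, 3.14, 3.14, 3.14, 3.14].

### API

Orientations are given as a unit quaternion [w, x, y, z].
In Python, from rig import manip, eyes, job gives the robot as it stands.
- The arm moves only by the tool drive_tool, never from a script. Its argument "rows" is a list of rows, each a list of 3 entries, a list of its own where there are three numbers: the turn, a rotation vector about the world's x, y, z in rad, then the shift along the world's x, y, z in cm, then the finger opening in cm, from 0 to 8.54. A call has 1 to 8 rows; each row shifts and turns the commanded pose from where the row before left it; what a row does not reach is not made up. A row lasts 1/8 s, in which the tool goes at most 62.5 mm and 10.7 degrees, less where a joint would pass 70% of its speed; a pose out of reach is approached as far as the arm can. A call is refused whole if a number of a shift passes 6.25 or a number of a turn 0.188, either way. A call with a gripper value outside its range is refused whole. The fingers move at their own pace and stop on an object; "force" is the grip in N (left out, the last holds). Time passes only in rows, so rows that do not move let the fingers close. It gives the time, the measured TCP pose, the force, the opening and the grip force at its end, in the units of the state.
- manip.get_state(): the state, without advancing time (a new reading comes with each control period).
- eyes.get_image(name): name is "scene" or "top" or "wrist"; returns the picture (420x560x3 uint8, red, green, blue); there is no depth.
- eyes.get_calibration(name): a dict with "camera_matrix" (3x3 intrinsics, pixels), "view" (4x4, takes a point from world to camera coordinates). Camera axes: x right, y up, looking along -z (the intrinsics and any distortion apply to the point x, -y, -z); pixel columns grow to the right and rows downward; lengths in m; the calibration is good to about 2 mm. A picture is of the moment at which its call begins: read the wrist's pose just before it. get_calibration takes no time and is no camera call; for the wrist camera it gives the pose at the moment of the call.
- job.sign_off(): hands the job in; it is judged then, once.
The state is a dict: "clock": time; "qpos": joint angles; "qd": joint speeds; "effort": joint torques, N m; "position": TCP position; "ee_rot": TCP orientation; "contact_force": force on the tool from outside, world axes, zero at the start; "moment": the same for the moment, N m; "width": finger opening in m; "gripper_force": force on a finger pad.
Only numpy, scipy, OpenCV 4.12 (cv2) and the standard library are available. Lean on these libraries where they do the work, as an engineer would, in place of code of your own. Each camera call takes 0.05 s, during which the arm holds its last target. There are 200 camera calls.

## Working session

There is one attempt and no reset: what is moved stays moved. The work goes in short steps, Python scripts to look and compute and a tool call to move; the robot and the scene stay as the last step left them, time stands still between calls to the robot, and variables do not carry over. Pictures are saved under pics/ and viewed, at most 10 in all, crops included, and the job is handed in when it is done.

Besides the shell and the picture viewer there is one more tool, called as name(argument=value, ...), one argument or row to a line, values as JSON. drive_tool: Moves the arm, as the interface text tells. Its arguments: {"type":"object","properties":{"rows":{"type":"array"},"force":{"type":"number"}},"required":["rows"]}

```bash
ls; mkdir -p pics; cat > h.py <<'E'
import numpy as np, cv2
from rig import manip, eyes, job
from scipy.spatial.transform import Rotation as R
def grab(n):
    c=eyes.get_calibration(n); im=eyes.get_image(n)
    return im,c
def proj(c,P):
    V=np.array(c["view"]);K=np.array(c["camera_matrix"])
    p=(V[:3,:3]@np.atleast_2d(P).T).T+V[:3,3]
    p=p*[1,-1,-1]; q=(K@p.T).T
    return q[:,:2]/q[:,2:]
def ray(c,uv):
    V=np.array(c["view"]);K=np.array(c["camera_matrix"])
    d=np.linalg.inv(K)@[uv[0],uv[1],1.]; d=d*[1,-1,-1]
    o=-V[:3,:3].T@V[:3,3]; d=V[:3,:3].T@d
    return o,d/np.linalg.norm(d)
def onz(c,uv,z):
    o,d=ray(c,uv); return o+d*(z-o[2])/d[2]
E
python3 - <<'E'
from h import *
ims=[]
for n in ("scene","top"):
    im,c=grab(n); np.save(f"{n}.npy",im); cv2.imwrite(f"pics/{n}0.png",im[:,:,::-1]); print(n,{k:(np.round(v,4).tolist() if not isinstance(v,(str,dict)) else v) for k,v in c.items()})
print(manip.get_state())
E
```

```text
pics
scene {'camera_matrix': [[484.5356, 0.0, 279.7545], [0.0, 484.5356, 217.8435], [0.0, 0.0, 1.0]], 'view': [[-0.7227, -0.691, 0.0123, 0.5103], [0.4115, -0.416, 0.8109, -0.1979], [-0.5553, 0.5912, 0.585, -0.7829], [0.0, 0.0, 0.0, 1.0]]}
top {'camera_matrix': [[519.4195, 0.0, 285.8206], [0.0, 519.4195, 199.151], [0.0, 0.0, 1.0]], 'view': [[-0.014, -0.9998, -0.0165, 0.1886], [0.9881, -0.0164, 0.1532, -0.5539], [-0.1535, -0.0142, 0.988, -1.3233], [0.0, 0.0, 0.0, 1.0]]}
{'clock': 0.1, 'qpos': array([-1.46194703e+00,  2.76563682e-01,  1.50603375e+00, -8.74934214e-06,
        1.36069601e+00, -1.20975515e-01]), 'qd': array([-0.00092953, -0.0014453 , -0.00125786,  0.00068071,  0.00068555,
       -0.00046024]), 'effort': array([ 1.20177174e-03, -4.17699730e+01, -2.46406174e+01, -1.75725481e-04,
        5.78701045e-03,  4.63313707e-07]), 'position': array([ 0.13094399, -0.55941775,  0.24149714]), 'ee_rot': array([-8.50403992e-04,  9.93404368e-01,  1.14660540e-01,  8.78382499e-07]), 'contact_force': array([-0.81314704,  0.23183607, -0.48986961]), 'moment': array([-0.01319951,  0.0406412 ,  0.0115036 ]), 'gripper_force': 0.0, 'width': 0.08563968438331718}
```

View pics/scene0.png

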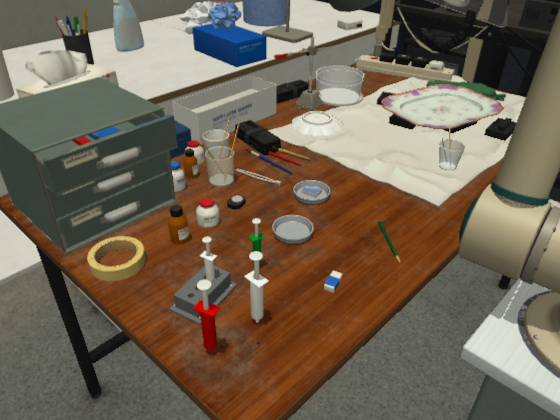

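View pics/top0.png

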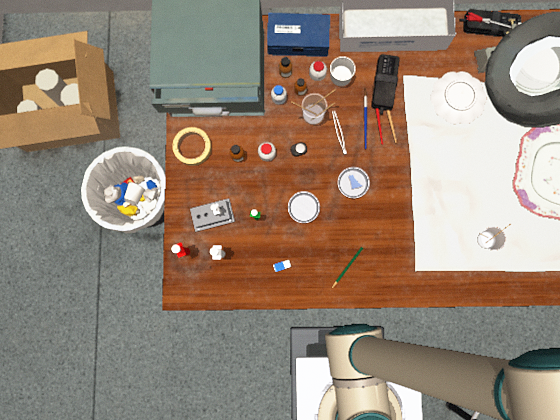

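The scene view shows four syringe-like things:
- White in the stand, scene (209,262), top (217,208).
- Larger white, scene (257,288), top (217,252).
- Green, scene (257,240).
- Red, scene (208,318).

The smaller white one in the stand fits the description. The empty dish is at scene (292,229), top (304,208). The dish with the sherd is at top (353,183). I'll confirm with an enlarged crop.

```bash
python3 - <<'E'
from h import *
a=np.load("scene.npy")[215:365,150:320]; b=np.load("top.npy")[160:280,160:380]
a=cv2.resize(a,(400,353),interpolation=cv2.INTER_CUBIC); a=cv2.copyMakeBorder(a,0,247,0,0,cv2.BORDER_CONSTANT)
a=cv2.resize(np.load("scene.npy")[215:365,150:320],None,fx=2.3,fy=2.3,interpolation=cv2.INTER_CUBIC)
b=cv2.resize(np.load("top.npy")[180:270,160:260],None,fx=3.9,fy=3.9,interpolation=cv2.INTER_CUBIC)
H=max(a.shape[0],b.shape[0])
f=lambda i:cv2.copyMakeBorder(i,0,H-i.shape[0],0,0,cv2.BORDER_CONSTANT)
o=np.hstack([f(a),f(b)]);print(o.shape); cv2.imwrite("pics/crop1.png",o[:,:,::-1])
E
```

```text
(351, 781, 3)
```

View pics/crop1.png

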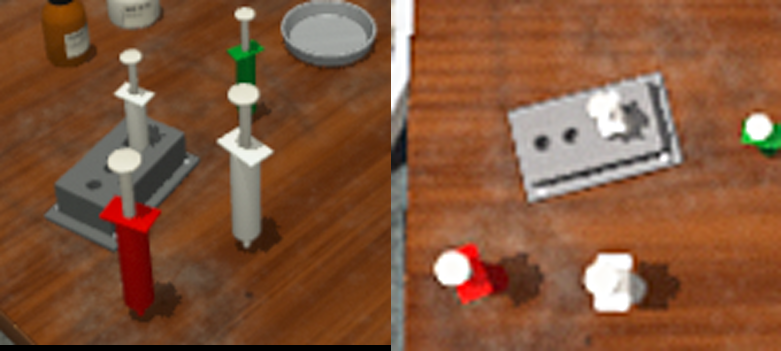

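The crop confirms it: the small white syringe stands in the grey stand's right-hand pocket, with two empty bores to its left. The larger white one stands free on the table. Next I'll measure the stand, flange and dishes.

```bash
cat > m.py <<'E'
from h import *
T=np.load("top.npy");S=np.load("scene.npy");ct=eyes.get_calibration("top");cs=eyes.get_calibration("scene")
# stand block in top: grey low saturation
hsv=cv2.cvtColor(T,cv2.COLOR_RGB2HSV)
m=((hsv[...,1]<60)&(hsv[...,2]>60)).astype(np.uint8); r=np.zeros_like(m); r[193:238,184:240]=1
m=cv2.morphologyEx(m*r,cv2.MORPH_CLOSE,np.ones((5,5)))
k=max(cv2.findContours(m,0,2)[0],key=cv2.contourArea)
# foot outline is ~ at z=3mm? report with minAreaRect on z=0.004 plane
for z in (0.004,0.034):
    w=np.array([onz(ct,p[0],z)[:2] for p in k])
    print("stand z",z,cv2.minAreaRect((w*1000).astype(np.float32)))
for nm,c,img,x0,x1,y0,y1 in (("empty top",ct,T,284,326,186,228),("sherd top",ct,T,333,374,162,203),("empty scene",cs,S,266,318,212,246),("sherd scene",cs,S,288,334,176,206)):
    h=cv2.cvtColor(img,cv2.COLOR_RGB2HSV); mm=(h[...,1]<70).astype(np.uint8); r=np.zeros_like(mm); r[y0:y1,x0:x1]=1
    mm=cv2.morphologyEx(mm*r,cv2.MORPH_CLOSE,np.ones((5,5)))
    k=max(cv2.findContours(mm,0,2)[0],key=cv2.contourArea)
    w=np.array([onz(c,p[0],0.013)[:2] for p in cv2.convexHull(k)]); print(nm,cv2.minEnclosingCircle((w*1000).astype(np.float32)), (w.min(0)+w.max(0))/2)
h=cv2.cvtColor(S,cv2.COLOR_RGB2HSV)
sub=S[234:285,190:230].astype(int)
mm=((sub.min(2)>150))
for i,row in enumerate(mm): 
    xs=np.where(row)[0]; 
    print(234+i, ''.join('#' if q else '.' for q in row))
E
python3 m.py
```

```text
stand z 0.004 ((524.2181396484375, 381.45416259765625), (66.34176635742188, 110.2702865600586), 13.994237899780273)
stand z 0.034 ((520.3937377929688, 376.69580078125), (64.91145324707031, 107.89286041259766), 13.994245529174805)
empty top ((540.168701171875, 133.63133239746094), 43.697994232177734) [0.54097506 0.13335003]
sherd top ((605.3416137695312, -2.262766122817993), 43.667537689208984) [ 0.60436016 -0.00282216]
empty scene ((540.5999755859375, 135.8756866455078), 48.95964813232422) [0.5416372  0.13496158]
sherd scene ((606.29541015625, 1.933065414428711), 51.31186294555664) [0.60584855 0.00125489]
234 ........................................
235 ........................................
236 ........................................
237 ..............######....................
238 .............########...................
239 ............#########...................
240 ............#########...................
241 .............#######....................
242 ...............###......................
243 ........................................
244 .................................
[... 1107 characters left out ...]
.........................
270 ........................................
271 ........................................
272 ........................................
273 ........................................
274 ........................................
275 ........................................
276 ........................................
277 ........................................
278 ........................................
279 ..............###.......................
280 ..........#########.....................
281 .........############...................
282 ........#############...................
283 .......##############...................
284 .......##############...................
```

```bash
python3 - <<'E'
from h import *
cs=eyes.get_calibration("scene");ct=eyes.get_calibration("top")
for p in ((200.3,255),(204.8,251),(215.7,255),(210.7,260)): print(p,np.round(onz(cs,p,.081)*1000,1))
print("cap scene",onz(cs,(206.5,239.3),.115)*1000)
S=np.load("scene.npy")[234:285,190:230].astype(int);mm=np.uint8(S.min(2)>150); mm[:15]=0; mm[30:]=0
k=max(cv2.findContours(mm,0,2)[0],key=cv2.contourArea)+[190,234]
w=np.array([onz(cs,p[0],.081)[:2] for p in k]);print(cv2.minAreaRect((w*1000).astype(np.float32)))
T=np.load("top.npy"); 
sub=T[196:225,205:232].astype(int)
for i,row in enumerate(sub.min(2)): print(196+i,' '.join('%3d'%q for q in row))
a=np.radians(14);u=np.array([np.cos(a),np.sin(a),0]);v=np.array([-np.sin(a),np.cos(a),0])
P=np.array([.5295,.3601,0])
for nm,A,B in(("x short",13,8),("x long",8,13)):
    C=[P+(s*A*u+t*B*v)/1000+[0,0,.081] for s,t in((1,1),(1,-1),(-1,-1),(-1,1))]
    print(nm,np.round(proj(cs,C),1).tolist(),np.round(proj(ct,C),1).tolist())
print(proj(ct,P+[0,0,.115]),proj(cs,P+[0,0,.115]))
E
```

```text
(200.3, 255) [541.  368.2  81. ]
(204.8, 251) [543.8 356.2  81. ]
(215.7, 255) [522.5 350.   81. ]
(210.7, 260) [518.6 364.2  81. ]
cap scene [531.52451986 359.27593029 115.        ]
((530.6067504882812, 360.7787170410156), (25.2385196685791, 16.53253173828125), 16.385610580444336)
196  52  52  53  68  59  78  69  74  89  86  90  76  62  61  74  71  61  53  58  47  59  69  74  58  68  61  60
197  58  51  58  54  65  76  67  71  89  88  92  82  63  68  77  73  65  56  60  56  53  58  53  42  53  68  80
198  60  54  48  57  58  63  72  68  83  86  83  76  75  67  65  65  59  50  54  44  46  75 104 118  80  66  74
199  56  56  56  43  50  56  50  58  55  71  77  86  78  56  58  50  56  59 121 120 137 148 182 194 115  53  72
200  48  53  56  59  63  61  52  61  57  45  54  50  58  65 123 116 128 131 199 202 190 179 184 206 116  55  66
201  50  59  55  66  69  62  60  56  42  44 108 112 116 138 192 195 198 191 181 187 140 104 145 176 123  74  59
202  59  53  59  57  54  60 100 118 121 120 180 189 188 187 181 180 180 185 183 180 176  93  74  95 138 100  55
203  45  54  88 114 119 122 162 1
[... 2065 characters left out ...]
8 127 186 204 201 224 206 130
222 182 184 188 191 185 169 172 159 137  97  62  33  47 101 114 120 141 181 202 201 206 198 182 177 167 146 123
223 192 179 172 168 137 102  87  55  33  92 119 122 139 186 202 203 202 194 184 182 171 158 127  71  35  31  52
224 161 108  83  51  27  42  95 119 118 181 203 202 205 198 188 182 168 158 128  85  28  15  33  41  46  59  71
x short [[199.3, 256.0], [205.1, 250.7], [217.5, 255.8], [211.9, 261.1]] [[211.2, 204.6], [217.3, 203.0], [219.7, 212.7], [213.6, 214.3]]
x long [[199.9, 258.6], [209.2, 250.1], [216.8, 253.2], [207.6, 261.8]] [[209.8, 206.9], [219.6, 204.3], [221.1, 210.3], [211.2, 212.9]]
[[213.38811056 206.76755495]] [[206.89535186 240.05847812]]
```

The flange's long axis (syringe x) runs along azimuth about 15°, the stand's short side. The axis is at about (0.530, 0.3605). I'll close along azimuth 104°, which the tool nearly has already, and grip vertically at z ≈ 0.068 because the large white syringe blocks a slanted approach. The empty dish is at (0.541, 0.134).

drive_tool(
  rows=[
    [[0,0,0],[1,3,0],5],
    [[0,0,0.015],[2,4.6,0],5],
    [[0,0,0],[2,4.6,0],5],
    [[0,0,0],[2,4.6,0],5],
    [[0,0,0],[2,4.6,0],5],
    [[0,0,0],[2,4.6,0],5],
    [[0,0,0],[2,4.6,0],5],
    [[0,0,0],[2,4.6,0],5],
  ],
  force=30,
)

```text
clock: 1.1
position: [0.2812, -0.2063, 0.2422]
ee_rot: [-0.0, 0.993, 0.122, 0.0]
contact_force: [1.2, -0.7, 0.0]
width: 0.0499
gripper_force: 0.0
```

drive_tool(
  rows=[
    [[0,0,0],[2,4.6,0],5],
    [[0,0,0],[2,4.6,0],5],
    [[0,0,0],[2,4.6,0],5],
    [[0,0,0],[2,4.6,0],5],
    [[0,0,0],[2,4.6,0],5],
    [[0,0,0],[2,4.6,0],5],
    [[0,0,0],[2,4.6,0],5],
    [[0,0,0],[2,4.6,0],5],
  ],
)

```text
clock: 2.1
position: [0.4412, 0.1617, 0.2421]
ee_rot: [0.0, 0.992, 0.122, -0.0]
contact_force: [0.9, -0.8, -0.2]
width: 0.0501
gripper_force: 0.0
```

drive_tool(
  rows=[
    [[0,0,0],[1.8,4,0],5],
    [[0,0,0],[1.8,4,0],5],
    [[0,0,0],[1.8,4,0],5],
    [[0,0,0],[1.8,4,0],5],
    [[0,0,0],[1.7,3.8,0],5],
    [[0,0,0],[0,0,0],5],
    [[0,0,0],[0,0,0],5],
  ],
)

```text
clock: 2.98
position: [0.5294, 0.3575, 0.2416]
ee_rot: [0.001, 0.993, 0.122, -0.001]
contact_force: [0.3, 0.2, 0.2]
width: 0.0499
gripper_force: 0.0
```

```bash
python3 - <<'E'
from h import *
s=manip.get_state();print(s["position"],s["ee_rot"],s["qpos"].round(3))
im,c=grab("wrist");np.save("w1.npy",im);cv2.imwrite("pics/w1.png",im[:,:,::-1])
for z in (.034,.08,.115):print(z,proj(c,[.53,.3605,z]))
E
```

```text
[0.52936468 0.3575201  0.24158765] [ 6.77838700e-04  9.92501489e-01  1.22227120e-01 -9.31126489e-04] [ 4.850e-01  3.740e-01  1.360e+00 -1.000e-03  1.410e+00  1.811e+00]
0.034 [[280.29519103 173.93280162]]
0.08 [[279.89289734 185.73645623]]
0.115 [[279.49877121 197.30046755]]
```

View pics/w1.png

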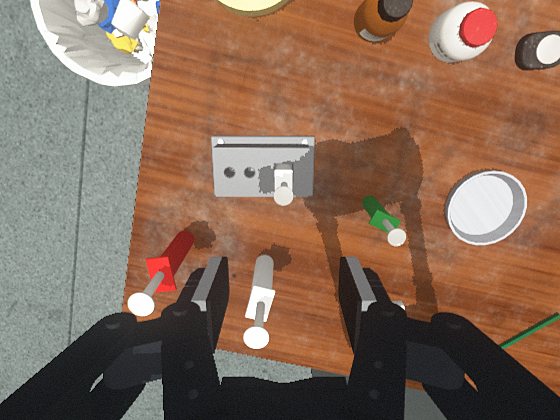

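The wrist view shows our syringe's cap at (284,194) and its flange at about (284,182). The stand's edges are nearly square to the picture, so the yaw is right. The large white syringe is at (262,290). The wrist view puts our syringe a few pixels off my estimate, so I'll refine it.

```bash
python3 - <<'E'
from h import *
im=np.load("w1.npy");c=eyes.get_calibration("wrist")
hsv=cv2.cvtColor(im,cv2.COLOR_RGB2HSV)
sub=im[160:210,264:304].astype(int).min(2)
for i in range(0,50): print(160+i,''.join('#' if q>225 else '+' if q>195 else '.' for q in sub[i]))
for p,z in (((284,194),.116),((284,182),.081)): print(onz(c,p,z))
m=np.uint8((hsv[...,1]<50)&(hsv[...,2]>70));r=np.zeros_like(m);r[130:202,205:322]=1
k=max(cv2.findContours(m*r,0,2)[0],key=cv2.contourArea);print(cv2.boundingRect(k),cv2.minAreaRect(k))
for q in ((212.5,137),(313.5,137)): print("back foot corner",onz(c,q,.004))
print([onz(c,q,.034) for q in ((230,172),(250,172))])
E
```

```text
160 ++++++++++++++.++++++++....++++.........
161 +.++++.++++++++++++.....................
162 .+++++++++..............................
163 +++++++++...............................
164 +++++++++...............................
165 +++....++...............................
166 .......++...............................
167 .......++...............................
168 ........................................
169 ...............+........................
170 ...........#################............
171 ..........+##################...........
172 ..........+#################+...........
173 ..........+#################............
174 ..........+#################............
175 ..........+#################............
176 ..........+#################............
177 ...........#################............
178 ...........#################............
179 ...........#################............
180 ...........#################............
181 ...........########++#######............
182 ...........######+....+#####............
183 ...........######......+####............
184 ...........#####
[... 772 characters left out ...]
++++.............
202 ............+++++++++++++#..............
203 ..............++++++++#++...............
204 ................+++#+++.................
205 ........................................
206 ........................................
207 ........................................
208 ........................................
209 ........................................
[0.53365245 0.35749553 0.116     ]
[0.53433615 0.35758133 0.081     ]
(211, 136, 104, 66) ((262.5, 168.5), (65.0, 103.0), 90.0)
back foot corner [0.54455311 0.43746928 0.004     ]
back foot corner [0.57031473 0.33442578 0.004     ]
[array([0.51976537, 0.409284  , 0.034     ]), array([0.52459735, 0.3899519 , 0.034     ])]
```

```bash
python3 - <<'E'
from h import *
c=eyes.get_calibration("wrist")
for p,z in (((283.2,195.7),.116),((283.2,183.7),.081)): print(onz(c,p,z))
a=np.radians(14);print("stand-based pocket:")
for q,t in (((212,136.5),55),((314,136.5),-55)):
    w=onz(c,q,.004)*1000; ctr=w[:2]-33*np.array([np.cos(a),np.sin(a)])-t*np.array([-np.sin(a),np.cos(a)]); print(ctr+22*np.array([np.sin(a),-np.cos(a)]))
E
```

```text
[0.53217925 0.3577624  0.116     ]
[0.53269623 0.3578854  0.081     ]
stand-based pocket:
[531.5459038  355.37742176]
[530.93991035 358.09166845]
```

drive_tool(
  rows=[
    [[0,0,0],[0.1,0.1,-3],5],
    [[0,0,0],[0.1,0,-4],5],
    [[0,0,0],[0,0,-3],5],
    [[0,0,0],[0,0,0],5],
  ],
)

```text
clock: 3.52
position: [0.53, 0.357, 0.1402]
ee_rot: [0.001, 0.993, 0.122, -0.003]
contact_force: [-0.2, -0.2, -0.0]
width: 0.0498
gripper_force: 0.0
```

```bash
python3 - <<'E'
from h import *
s=manip.get_state();print(s["position"],s["ee_rot"])
im,c=grab("wrist");np.save("w2.npy",im);cv2.imwrite("pics/w2.png",im[:,:,::-1])
for z in (.034,.08,.115):print(z,proj(c,[.531,.3585,z]))
E
```

```text
[0.52998231 0.35699694 0.14024731] [ 0.00121298  0.9925854   0.12151101 -0.00279927]
0.034 [[281.24470037 204.91111529]]
0.08 [[280.90253772 229.17065429]]
0.115 [[280.525386  255.9109386]]
```

View pics/w2.png

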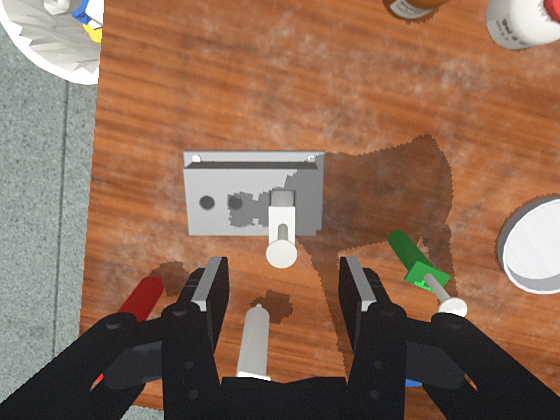

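```bash
python3 - <<'E'
from h import *
c=eyes.get_calibration("wrist");V=np.array(c["view"]);print("cam",-V[:3,:3].T@V[:3,3])
print("big syringe foot",onz(c,(258,307),0.003)); 
for h in (.12,.14,.16): print(h,onz(eyes.get_calibration("scene"),(257,259),h),onz(eyes.get_calibration("top"),(217,249),h))
for p,z in (((282,252.5),.116),((283,229),.081)): print(onz(c,p,z))
E
```

```text
cam [0.60752337 0.37678215 0.27251957]
big syringe foot [0.42312398 0.35433582 0.003     ]
0.12 [0.43236662 0.3395099  0.12      ] [0.42397044 0.34965974 0.12      ]
0.14 [0.41542836 0.35550403 0.14      ] [0.42276085 0.34669754 0.14      ]
0.16 [0.39849011 0.37149816 0.16      ] [0.42155126 0.34373533 0.16      ]
[0.53402771 0.35909758 0.116     ]
[0.53265832 0.3582677  0.081     ]
```

drive_tool(
  rows=[
    [[0,0,0],[0.2,0.1,-1],5],
    [[0,0,0],[0,0,-2.5],5],
    [[0,0,0],[0,0,-2.5],5],
    [[0,0,0],[0,0,-2],5],
    [[0,0,0],[0,0,0],5],
    [[0,0,0],[0,0,0],5],
  ],
)

```text
clock: 4.32
position: [0.535, 0.3605, 0.0637]
ee_rot: [-0.0, 0.993, 0.122, 0.001]
contact_force: [-0.5, 0.4, -0.5]
width: 0.0499
gripper_force: 0.0
```

```bash
python3 - <<'E'
from h import *
s=manip.get_state();print(s["position"],s["ee_rot"],s["contact_force"])
im,c=grab("wrist");im2=eyes.get_image("scene")
a=im[120:420];b=im2[200:330,140:300]
b=cv2.resize(b,None,fx=1.5,fy=300/130)
b=cv2.resize(im2[200:330,150:254],(240,300),interpolation=cv2.INTER_CUBIC)
cv2.imwrite("pics/w3.png",np.hstack([a,b])[:,:,::-1])
E
```

```text
[0.53499763 0.36054434 0.06370653] [-4.13867301e-04  9.92522025e-01  1.22058752e-01  1.23285702e-03] [-0.5415168   0.39996537 -0.50753593]
```

View pics/w3.png

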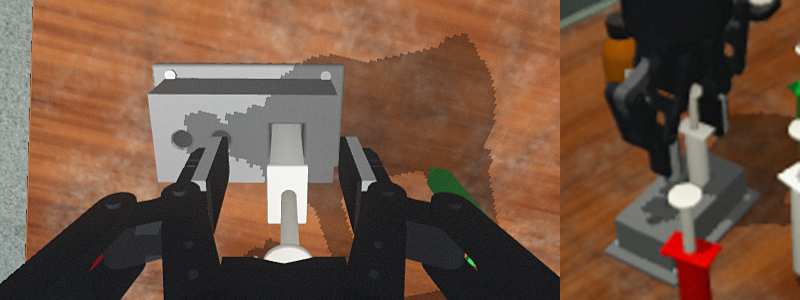

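The wrist view shows the flange at (288,195) between pads at columns 229 and 340, nearly centred. I'll correct by 1–2 mm, then close.

drive_tool(
  rows=[
    [[0,0,0],[-0.2,-0.1,-0.3],5],
    [[0,0,0],[0,0,0],3],
    [[0,0,0],[0,0,0],2],
    [[0,0,0],[0,0,0],1.2],
    [[0,0,0],[0,0,0],1.2],
    [[0,0,0],[0,0,0],1.2],
  ],
  force=25,
)

```text
clock: 5.18
position: [0.532, 0.3591, 0.0594]
ee_rot: [0.0, 0.993, 0.122, 0.0]
contact_force: [0.1, 0.4, 0.5]
width: 0.0155
gripper_force: 28.9
```

drive_tool(
  rows=[
    [[0,0,0],[0,0,0.6],1.2],
    [[0,0,0],[0,0,1.2],1.2],
    [[0,0,0],[0,0,1.6],1.2],
    [[0,0,0],[0,0,2.2],1.2],
    [[0,0,0],[0,0,2.8],1.2],
    [[0,0,0],[0,0,2.8],1.2],
    [[0,0,0],[0,0,1.5],1.2],
    [[0,0,0],[0,0,0],1.2],
  ],
)

```text
clock: 6.18
position: [0.5326, 0.3594, 0.1881]
ee_rot: [-0.001, 0.993, 0.122, 0.002]
contact_force: [-0.9, 0.1, -0.9]
width: 0.0148
gripper_force: 28.9
```

```bash
python3 - <<'E'
from h import *
s=manip.get_state();print(s["position"],s["ee_rot"],s["contact_force"],s["width"])
im,c=grab("wrist");im2=eyes.get_image("scene")
b=cv2.resize(im2[130:330,150:310],(240,300),interpolation=cv2.INTER_CUBIC)
cv2.imwrite("pics/w4.png",np.hstack([im[120:420],b])[:,:,::-1])
E
```

```text
[0.53264765 0.35944201 0.18808046] [-5.45499024e-04  9.92516147e-01  1.22102339e-01  1.55553324e-03] [-0.86303177  0.08887973 -0.89085411] 0.014847805264574382
```

View pics/w4.png

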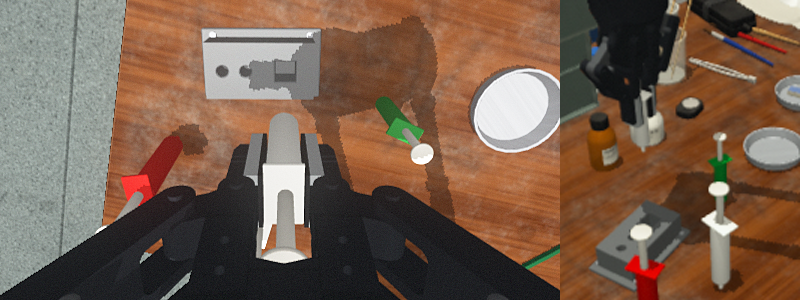

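The syringe is held upright and clear of the stand, and the pocket is empty. Next I'll carry it high over the green syringe to the dish, then tilt it.

drive_tool(
  rows=[
    [[0,0,0],[0,0,2],1.2],
    [[0,0,0],[0,-1.4,3],1.2],
    [[0,0,0],[-0.4,-3.5,1],1.2],
    [[0,0,0],[-0.5,-4.5,0],1.2],
    [[0,0,0],[-0.6,-4.5,0],1.2],
    [[0,0,0],[-0.6,-4.5,0],1.2],
    [[0,0,0],[-0.4,-3.5,0],1.2],
    [[0,0,0],[-0.2,-1.5,0],1.2],
  ],
)

```text
clock: 7.28
position: [0.5041, 0.1236, 0.2452]
ee_rot: [0.0, 0.993, 0.121, -0.001]
contact_force: [-0.9, 0.5, 0.1]
width: 0.0153
gripper_force: 28.9
```

drive_tool(
  rows=[
    [[0.024,-0.095,0],[0,0,0],1.2],
    [[0.024,-0.095,0],[0,0,0],1.2],
    [[0.024,-0.095,0],[0,0,0],1.2],
    [[0.024,-0.095,0],[0,0,0],1.2],
    [[0.024,-0.095,0],[0,0,0],1.2],
    [[0.024,-0.095,0],[0,0,0],1.2],
    [[0.024,-0.095,0],[0,0,0],1.2],
    [[0.024,-0.095,0],[0,0,0],1.2],
  ],
)

```text
clock: 8.28
position: [0.5045, 0.1255, 0.2459]
ee_rot: [-0.048, 0.917, 0.113, 0.38]
contact_force: [-0.1, 1.3, 1.0]
width: 0.015
gripper_force: 28.9
```

drive_tool(
  rows=[
    [[0,0,0],[0,0,0],1.2],
    [[0,0,0],[0,0,0],1.2],
  ],
)

```text
clock: 8.52
position: [0.5058, 0.1254, 0.2468]
ee_rot: [-0.048, 0.917, 0.113, 0.379]
contact_force: [-0.0, -0.1, -0.8]
width: 0.0151
gripper_force: 28.9
```

drive_tool(
  rows=[
    [[0,0,0],[0,0,-1.5],1.2],
    [[0,0,0],[0,0,-2.5],1.2],
    [[0,0,0],[0,0,-3],1.2],
    [[0,0,0],[0,0,-3],1.2],
    [[0,0,0],[0,0,-2.5],1.2],
    [[0,0,0],[0,0,-1.5],1.2],
    [[0,0,0],[0,0,-1],1.2],
    [[0,0,0],[0,0,0],1.2],
  ],
)

```text
clock: 9.52
position: [0.5072, 0.1331, 0.137]
ee_rot: [-0.058, 0.916, 0.117, 0.38]
contact_force: [1.2, 0.2, 0.7]
width: 0.0154
gripper_force: 28.9
```

drive_tool(
  rows=[
    [[0,0,0],[0,0,0],1.2],
    [[0,0,0],[0,0,0],1.2],
  ],
)

```text
clock: 9.78
position: [0.5065, 0.1328, 0.138]
ee_rot: [-0.058, 0.915, 0.117, 0.381]
contact_force: [-0.6, 0.5, -0.9]
width: 0.015
gripper_force: 28.9
```

```bash
python3 - <<'E'
from h import *
s=manip.get_state();p=s["position"];q=s["ee_rot"];r=R.from_quat([q[1],q[2],q[3],q[0]]);d=r.apply([0,0,1])
n=p+.0524*d;print(p,d,n,np.degrees(np.arcsin(-d[2])))
W,cw=grab("wrist");S,cs=grab("scene");T,ct=grab("top")
np.savez("f.npz",W=W,S=S,T=T)
for k,c in (("w",cw),("s",cs),("t",ct)): print(k,proj(c,[n,[.541,.134,.003]]).round(1).tolist())
a=cv2.resize(S[130:280,230:380],(440,440),interpolation=cv2.INTER_CUBIC)
b=cv2.resize(W,(360,270));t=cv2.resize(T[150:240,250:370],(360,270),interpolation=cv2.INTER_CUBIC)
rr=np.vstack([b,t]);a=cv2.copyMakeBorder(a,0,100,0,0,cv2.BORDER_CONSTANT)
cv2.imwrite("pics/f1.png",np.hstack([a,rr])[:,:,::-1])
E
```

```text
[0.50652803 0.13284316 0.13797375] [ 0.68460281  0.19472523 -0.70242514] [0.54240122 0.14304676 0.10116667] 44.62189870424943
w [[283.2, 235.5], [295.5, 285.7]]
s [[290.4, 193.2], [292.7, 231.7]]
t [[300.2, 201.1], [303.2, 207.0]]
```

View pics/f1.png

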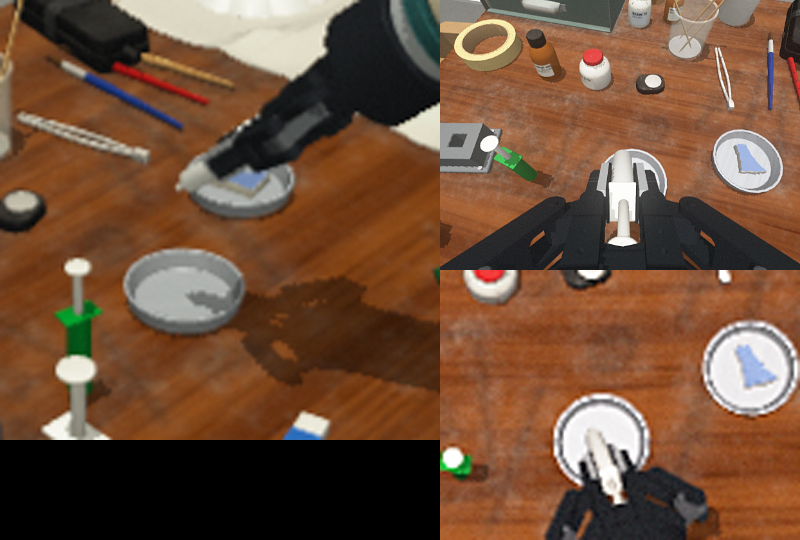

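The syringe is slanted about 45° over the empty dish, with the nozzle at scene-crop (182,187). But the descent stalled at z = 0.138, which looks like a joint limit, so I'll check the joints.

```bash
python3 -c "
from h import *
s=manip.get_state();print(s['qpos'].round(3),s['contact_force'],s['effort'].round(2))"
```

```text
[-0.021  0.104  2.413  2.165  0.254 -0.799] [ 0.23461317  0.04489937 -0.3927255 ] [ 1.000e-02 -2.246e+01 -1.605e+01  6.700e-01  2.920e+00  1.000e-02]
```

The wrist is near its straight singular pose, with j5 = 0.25 at its low end, so tilting outward can't go lower. I'll lean it the other way instead: nozzle toward the robot, plunger outward, with j5 about 2.2. First back up, then turn 90° about the same axis.

drive_tool(
  rows=[
    [[0,0,0],[0,0,2],1.2],
    [[0,0,0],[0,0,3],1.2],
    [[0,0,0],[0,0,3],1.2],
    [[0,0,0],[0,0,2],1.2],
    [[0,0,0],[0,0,1],1.2],
    [[0,0,0],[0,0,0],1.2],
  ],
)

```text
clock: 10.68
position: [0.5062, 0.1387, 0.2167]
ee_rot: [-0.065, 0.914, 0.121, 0.382]
contact_force: [0.4, 0.0, -0.3]
width: 0.0154
gripper_force: 28.9
```

```bash
cat > st.py <<'E'
from h import *
s=manip.get_state();p=s["position"];q=s["ee_rot"];r=R.from_quat([q[1],q[2],q[3],q[0]]);d=r.apply([0,0,1])
a=np.radians(14)
d0=R.from_rotvec([0,0,a])*R.from_rotvec([np.pi,0,0])   # tool down, x tool at az 14
def goal(t): return R.from_rotvec(np.radians(t)*np.array([np.sin(a),-np.cos(a),0]))*d0
print("q",s["qpos"].round(3),"p",p.round(4),"noz",(p+.0524*d).round(4),"slant",np.degrees(np.arcsin(-d[2])).round(1),"az",np.degrees(np.arctan2(d[1],d[0])).round(1))
for t in (45,0,-45): print(t,"need rot",(goal(t)*r.inv()).as_rotvec().round(3), "tcp shift cm",((np.array([.541,.134,.053])-.0524*goal(t).apply([0,0,1])-p)*100).round(2))
E
python3 st.py
```

```text
q [-0.021 -0.058  2.274  0.982  0.275  0.416] p [0.5062 0.1387 0.2167] noz [0.542  0.1498 0.1801] slant 44.4 az 17.2
45 need rot [-0.029  0.003 -0.029] tcp shift cm [ -0.12  -1.37 -12.67]
0 need rot [-0.229  0.763 -0.017] tcp shift cm [  3.48  -0.47 -11.13]
-45 need rot [-0.426  1.523 -0.002] tcp shift cm [  7.07   0.42 -12.67]
```

drive_tool(
  rows=[
    [[-0.02,0.08,0],[0,0,0.5],1.2],
    [[-0.03,0.1,0],[0,0,0.5],1.2],
    [[-0.035,0.127,0],[0.5,0,0],1.2],
    [[-0.035,0.127,0],[0.6,0,0],1.2],
    [[-0.035,0.127,0],[0.6,0,0],1.2],
    [[-0.035,0.127,0],[0.6,0,0],1.2],
    [[-0.03,0.1,0],[0.6,0,0],1.2],
    [[0,0,0],[0,0,0],1.2],
  ],
)

```text
clock: 11.68
position: [0.5367, 0.1455, 0.2217]
ee_rot: [-0.021, 0.991, 0.128, 0.01]
contact_force: [0.4, 0.2, 0.3]
width: 0.0152
gripper_force: 28.9
```

```bash
python3 st.py
```

```text
q [0.112 0.247 1.599 0.044 1.276 1.414] p [0.5367 0.1455 0.2217] noz [0.5375 0.1478 0.1694] slant 87.3 az 71.5
45 need rot [ 0.153 -0.745 -0.027] tcp shift cm [ -3.17  -2.05 -13.17]
0 need rot [-0.044  0.015 -0.013] tcp shift cm [  0.43  -1.15 -11.63]
-45 need rot [-0.237  0.776  0.003] tcp shift cm [  4.02  -0.25 -13.17]
```

drive_tool(
  rows=[
    [[-0.034,0.111,0],[0.6,0,0],1.2],
    [[-0.034,0.111,0],[0.6,0,0],1.2],
    [[-0.034,0.111,0],[0.6,0,0],1.2],
    [[-0.034,0.111,0],[0.6,0,0],1.2],
    [[-0.034,0.111,0],[0.6,0,0],1.2],
    [[-0.034,0.111,0],[0.5,0,0],1.2],
    [[-0.034,0.111,0],[0.5,0,0],1.2],
    [[0,0,0],[0,0,0],1.2],
  ],
)

```text
clock: 12.68
position: [0.575, 0.1448, 0.2198]
ee_rot: [0.047, 0.916, 0.111, -0.381]
contact_force: [-0.6, -0.2, -0.2]
width: 0.0152
gripper_force: 28.9
```

```bash
python3 st.py
```

```text
q [ 0.164  0.76   0.964 -0.071  2.203  1.474] p [0.575  0.1448 0.2198] noz [0.5389 0.1358 0.1829] slant 44.8 az -166.0
45 need rot [ 0.381 -1.528  0.003] tcp shift cm [ -6.99  -1.98 -12.97]
0 need rot [ 0.192 -0.765  0.003] tcp shift cm [ -3.4   -1.08 -11.44]
-45 need rot [ 0.003 -0.003  0.002] tcp shift cm [  0.2   -0.18 -12.97]
```

The orientation is right and the joints are comfortable. I'll descend most of the way and look.

drive_tool(
  rows=[
    [[0,0,0],[0.1,-0.1,-1.5],1.2],
    [[0,0,0],[0.1,-0.1,-2.5],1.2],
    [[0,0,0],[0,0,-2.5],1.2],
    [[0,0,0],[0,0,-2],1.2],
    [[0,0,0],[0,0,-1.5],1.2],
    [[0,0,0],[0,0,-1],1.2],
    [[0,0,0],[0,0,0],1.2],
    [[0,0,0],[0,0,0],1.2],
  ],
)

```text
clock: 13.68
position: [0.5775, 0.1427, 0.1139]
ee_rot: [0.048, 0.917, 0.111, -0.379]
contact_force: [0.0, 0.0, -0.4]
width: 0.015
gripper_force: 28.9
```

```bash
python3 st.py; python3 - <<'E'
from h import *
s=manip.get_state();p=s["position"];q=s["ee_rot"];r=R.from_quat([q[1],q[2],q[3],q[0]]);d=r.apply([0,0,1]);n=p+.0524*d
W,cw=grab("wrist");S,cs=grab("scene");T,ct=grab("top");np.savez("f.npz",W=W,S=S,T=T)
for k,c in (("w",cw),("s",cs),("t",ct)): print(k,proj(c,[n,[.541,.134,.003]]).round(1).tolist())
a=cv2.resize(S[150:270,230:350],(440,440),interpolation=cv2.INTER_CUBIC)
b=cv2.resize(W,(360,270));t=cv2.resize(T[150:240,250:370],(360,270),interpolation=cv2.INTER_CUBIC)
a=cv2.copyMakeBorder(a,0,100,0,0,cv2.BORDER_CONSTANT)
cv2.imwrite("pics/f2.png",np.hstack([a,np.vstack([b,t])])[:,:,::-1])
E
```

```text
q [ 0.161  0.83   1.081 -0.066  2.012  1.488] p [0.5775 0.1427 0.1139] noz [0.5416 0.1337 0.0768] slant 45.1 az -165.9
45 need rot [ 0.381 -1.522  0.005] tcp shift cm [-7.25 -1.77 -2.39]
0 need rot [ 0.193 -0.76   0.004] tcp shift cm [-3.65 -0.87 -0.85]
-45 need rot [0.004 0.002 0.002] tcp shift cm [-0.06  0.02 -2.39]
w [[283.0, 238.0], [282.0, 136.0]]
s [[293.6, 201.9], [292.7, 231.7]]
t [[303.8, 202.7], [303.2, 207.0]]
```

View pics/f2.png

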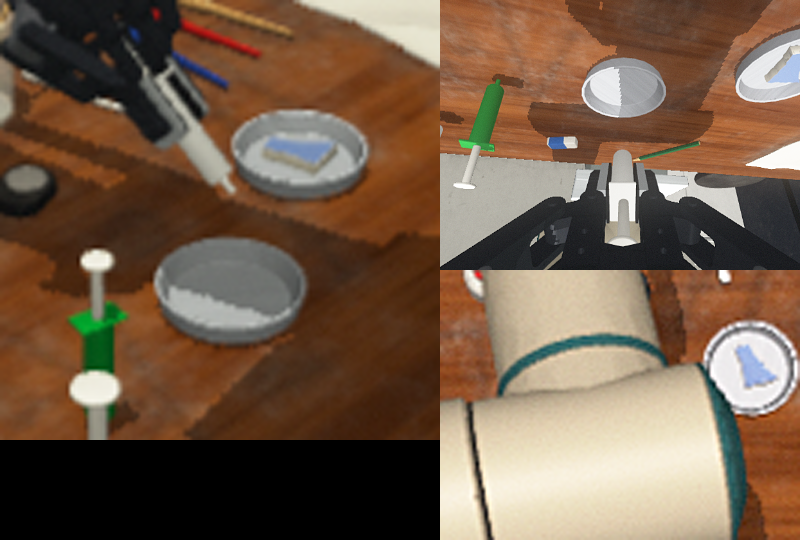

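The scene crop shows the nozzle tip at (230,190), scene pixel (292.7,201.8). That matches the computed (293.6,201.9), right above the empty dish. I'll lower it 2.4 cm.

drive_tool(
  rows=[
    [[0,0,0],[0,0,-0.8],1.2],
    [[0,0,0],[0,0,-1],1.2],
    [[0,0,0],[0,0,-0.6],1.2],
    [[0,0,0],[0,0,0],1.2],
    [[0,0,0],[0,0,0],1.2],
    [[0,0,0],[0,0,0],1.2],
    [[0,0,0],[0,0,0],1.2],
    [[0,0,0],[0,0,0],1.2],
  ],
)

```text
clock: 14.82
position: [0.5773, 0.1427, 0.0895]
ee_rot: [0.048, 0.917, 0.111, -0.379]
contact_force: [-0.1, -0.7, -0.4]
width: 0.015
gripper_force: 28.9
```

```bash
python3 st.py; python3 - <<'E'
from h import *
s=manip.get_state();p=s["position"];q=s["ee_rot"];r=R.from_quat([q[1],q[2],q[3],q[0]]);d=r.apply([0,0,1]);n=p+.0524*d
W,cw=grab("wrist");S,cs=grab("scene")
print(s["qd"].round(3),s["width"],proj(cs,[n]).round(1))
a=cv2.resize(S[150:270,230:350],(420,420),interpolation=cv2.INTER_CUBIC)
b=cv2.resize(W,(370,278));b=cv2.copyMakeBorder(b,0,142,0,0,cv2.BORDER_CONSTANT)
cv2.imwrite("pics/f3.png",np.hstack([a,b])[:,:,::-1])
E
```

```text
q [ 0.161  0.85   1.102 -0.065  1.972  1.491] p [0.5773 0.1427 0.0895] noz [0.5414 0.1336 0.0525] slant 45.0 az -165.9
45 need rot [ 0.381 -1.523  0.005] tcp shift cm [-7.22 -1.76  0.05]
0 need rot [ 0.193 -0.761  0.004] tcp shift cm [-3.63 -0.87  1.59]
-45 need rot [0.004 0.002 0.002] tcp shift cm [-0.03  0.03  0.05]
[-0.    -0.002  0.     0.002 -0.001  0.002] 0.014982377039088397 [[293.4 212. ]]
```

View pics/f3.png

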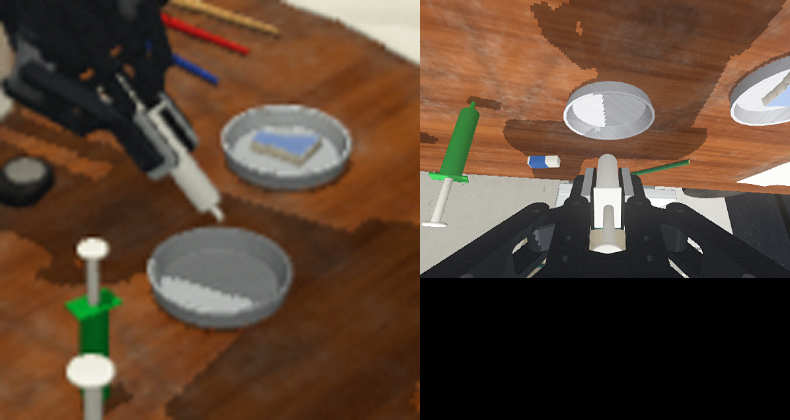

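The nozzle tip is at crop (220,217), scene pixel (292.9,212), as computed: about 5 cm above the middle of the empty dish, slanted 45° and still. Nothing else has moved, so I'm handing in.

```bash
python3 -c "
from rig import job
print(job.sign_off())"
```

```text
the job is handed in; nothing more can be done
None
```

The job is handed in: the small white syringe is held still by the gripper alone at a 45° slant, nozzle down, its tip about 5 cm above the middle of the empty dish, and nothing else on the table looked moved in the last pictures.

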